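# Weigh the bean keeper on the hanging spring scale

### The arm

A 6-joint arm with a two-finger parallel gripper is mounted at the origin on the work surface. World frame = base frame: x ahead of the robot, y to its left, z up, the work surface at z = 0. Lengths are in m, angles in degrees, forces in N, time in s.
With the tool pointing down it reaches from about 0.4 to 0.825 m from the base axis. Payload 7 kg.
Tool frame: the origin (TCP) lies midway between the tips of the shut fingers; the grasp point (between the pads) lies 19 mm behind it; z points along the fingers, y is the direction in which the jaws open and shut (so a half turn about z gives the same grasp; the last joint's range is limited). The gripper opens to 88 mm and grips with 3 to 60 N. Pads are 19 mm wide; open, the fingers measure 130 mm over their backs; the gripper's body (78 mm by 193 mm) begins 47 mm behind the grasp point.
Start: joints at [89.616, 20.546, 0.682, 0, -70.136, -16.507], TCP at [0.196, 0.646, 0.227] pointing down, gripper open.
Joint ranges: [-176.03, 176.03], [-82.01, 121.73], [-58.28, 71.71], [-173.87, 95.51], [-174.79, -0.11], [-173.66, 173.66]. Speed limits (degrees/s): [136.94, 136.94, 172.46, 180, 180, 180].

### API

Orientations are given as [roll, pitch, yaw] about the fixed x, y, z axes, in that order (R = Rz(yaw) Ry(pitch) Rx(roll)).
In Python, from plant import r gives the robot as it stands.
- The arm moves only by the tool carry_out, never from a script. Its argument "motion" is one flat list of numbers, 7 for each row, row after row: the turn, a rotation vector about the tool's x, y, z in degrees, then the shift along the tool's x, y, z in cm, then the finger opening in cm, from 0 to 8.76. A call has 1 to 20 rows; each row shifts and turns the commanded pose from where the row before left it, along the tool's axes as they then stand; what a row does not reach is not made up. A row lasts 1/12 s, in which the tool goes at most 41.7 mm and 7.16 degrees, less where a joint would pass 70% of its speed; a pose out of reach is approached as far as the arm can. A call is refused whole if a number of a shift passes 4.17 or a number of a turn 7.16, either way. A call with a gripper value outside its range is refused whole. The fingers move at their own pace and stop on an object; "grip_force" is the grip in N (left out, the last holds). Time passes only in rows, so rows that do not move let the fingers close. It gives the time, the measured TCP pose, the force and the opening at its end, in the units of the state.
- r.get_state(): the state, without advancing time (a new reading comes with each control period).
- r.capture(name): name is "scene" or "side" or "wrist"; returns a dict with "pixels" (420x560x3 uint8, red, green, blue), "K" (3x3 intrinsics, pixels), "R" (3x3) and "t" (3): a world point X has camera coordinates R X + t. Camera axes: x right, y down, z forward; pixel columns grow to the right and rows downward; lengths in m; the calibration is good to about 2 mm. The wrist camera is an equidistant fisheye: a pixel r from the principal point sees the ray r / f radians off the axis. A picture is of the moment at which its call begins. There is no depth.
- r.close_job(): hands the job in, once; it reports no verdict.
The state is a dict: "time_s": time; "joints": joint angles; "qd": joint speeds; "joint_torque": joint torques, N m; "tcp_pos": TCP position; "eef_rot": TCP orientation; "contact_force": force on the tool from outside, world axes, zero at the start; "moment": the same for the moment, N m; "gripper_width": finger opening in m.
Only numpy, scipy, OpenCV 4.12 (cv2) and the standard library are available. Lean on these libraries where they do the work, as an engineer would, in place of code of your own. Each camera call takes 0.05 s, during which the arm holds its last target. There are 200 camera calls.

### The job

Lift the clear plastic keeper of beans out of the pantry bin by the red carry loop on its lid, stand it on the open counter and let go of it. Then take it by its white side handle and hang it on the scale: press the carry loop through the sprung gate of the hook until the gate snaps shut behind it, and ease the weight on so that the hook is never pulled to the end of its travel. Let it settle and leave it hanging free and still from the hook, with the jar, bowl and brush left as they are.

Things in the scene. Friction and masses are not known exactly. Their poses are not given: they have to be found in the camera images.
- keeper: Closed clear plastic keeper of dried beans, 0.28 to 0.45 kg, upright. Box body 66 (x) x 96 (y) x 96 mm (z), red lid 70 x 100 mm from z = 96 to 108 mm, a red carry loop on the lid and a white side handle on its -x side. Origin: centre of its underside; z up, x points away from the side handle.
- loop_bar (a point): Centre of the straight top bar of the red carry loop, 156 mm above the keeper's underside, over its middle. The bar is 8 x 8 mm in section and 52 mm long along the keeper's y; the loop's window below it is 36 mm wide (y) and 44 mm high, down to the lid. Axes as the keeper's.
- side_handle (a point): Upper part of the white D-shaped side handle, 75 mm above the keeper's underside, 66 mm from its middle towards -x. Upright grip bar 14 mm wide (y), 10 mm thick (x), from 24 to 92 mm above the underside, 28 mm finger gap to the body; 10 mm high arms join it at top and bottom. Axes as the keeper's. In the bin, the wall is too close for a tilted grip on it.
- bin: Grey open-topped plastic pantry bin, fixed, 130 (x) x 240 (y) x 105 mm high, walls and floor 5 mm, one divider in the middle that makes two cells side by side along y, centred 60 mm to either side. The keeper stands in one cell with its side handle to the bin's -x, the jar in the other; about 8 mm free round the keeper. Origin: centre of its underside.
- stand: Fixed steel counter stand with hanging spring scale (green barrel 32 mm across, 300 to 475 mm above the counter). Origin: on the counter straight below the hook. The hook's mouth faces -x. Column 20 mm thick, 490 mm high, at x = 100, y = 80 mm; arms run from it to the barrel. Grey foot plate 8 mm thick from x = -65 to 130, y = -70 to 95 mm.
- hook_seat (a point): Seat of the scale's snap hook: lowest point of the inside of its 6 mm steel wire, where the loop's bar comes to rest (bar centre 4 mm above it). 215 mm above the counter unloaded; moves down with the hook. Axes as the stand's. The hook's nose stands 20 mm from it towards -x, its top 19 mm above the seat; its back wire 18 mm towards +x; its bottom 6 mm below.
- hook (a joint): How far the scale's hook has dipped, m: 0 unloaded, 0.045 at the end of its travel. The spring gives about 5 mm per newton; the keeper makes it dip 12 to 21 mm and bob for a second or two.
- gate (a joint): Opening of the hook's sprung gate, rad: 0 shut, 0.75 fully in; needs 1 to 2 N. It closes the mouth from the nose up to its pivot, 56 mm above the seat. A bar whose centre is 24 to 36 mm above the seat, moved along the stand's +x, pushes it in; once the bar is over the seat and lowered, the gate springs back above it.
- jar: Amber glass jar with a yellow cap in the bin's other cell, 68 mm across, 98 mm high. Origin: centre of its underside.
- bowl: Terracotta bowl, 110 mm across, 48 mm high, on the counter beyond the free stretch between the bin and the stand (there is room to set the keeper down before it, about 0.55 m from the robot). Origin: centre of its underside.
- brush: Silicone basting brush with wooden handle lying on the counter, 225 mm long along its x, 16 mm high. Origin near the middle of the length, on the underside.
Mind the look-alikes: they are no part of the job. Of the things that look like the keeper, the smallest one is meant.

How it is judged (in metres and radians):
On the way:
1. the keeper stands upright on the counter, out of the bin and let go (height (world z) of keeper below 0.004 m and horizontal distance between keeper and bin above 0.12 m and angle between keeper's own z axis and vertical below 0.1 rad and contact force between the fingers and keeper below 0.05 N), for 0.2 s.
At the end, for the whole second after the job is handed in: Loop bar on the hook's seat (12 mm along x, 22 mm along y, centre under 12 mm above it), gate shut (under 0.12 rad), hook dipped over 7 mm and at rest (under 10 mm/s), keeper let go, within 0.3 rad of upright and still (under 30 mm/s, 0.25 rad/s) (x of loop_bar in the frame of hook_seat between -0.012 and 0.012 m and y of loop_bar in the frame of hook_seat between -0.022 and 0.022 m and z of loop_bar in the frame of hook_seat between 0 and 0.012 m and value of joint hook above 0.007 m and value of joint gate below 0.12 rad and velocity of joint hook between -0.01 and 0.01 m/s and angle between keeper's own z axis and vertical below 0.3 rad and linear speed of keeper below 0.03 m/s and angular speed of keeper below 0.25 rad/s and contact force between keeper and the fingers below 0.05 N); the robot touches nothing.
It fails at once if the scale's hook is pulled to the end of its travel (past 40 mm) (value of joint hook above 0.04 m).
It fails at once if the jar is moved by more than 30 mm (distance of jar from where it was at the start of the episode above 0.03 m).
It fails at once if the bowl is moved by more than 30 mm (distance of bowl from where it was at the start of the episode above 0.03 m).
It fails at once if the brush is moved by more than 30 mm (distance of brush from where it was at the start of the episode above 0.03 m).
It also fails if it takes over 66 s, if anything falls off the work surface, if the arm or the gripper's body presses on something with over 40 N, if the wrist force passes 120 N, or if a joint passes its speed limit or range.

## Working session

There is one attempt and no reset: what is moved stays moved. The work goes in short steps, Python scripts to look and compute and a tool call to move; the robot and the scene stay as the last step left them, time stands still between calls to the robot, and variables do not carry over. Pictures are saved under pics/ and viewed, about 8 in all and at most 12, crops included, and the job is handed in when it is done.

Besides the shell and the picture viewer there is one more tool, called after ">>>" as name(argument=value, ...), one argument or row to a line, values as JSON. carry_out: Moves the arm, as the interface text tells. Its arguments: {"type":"object","properties":{"motion":{"type":"array"},"grip_force":{"type":"number"}},"required":["motion"]}

```bash
mkdir -p pics; cat > h.py <<'E'
import numpy as np, cv2
from plant import r
def cap(n,f=None):
    c=r.capture(n); c={k:(np.array(v) if k!='pixels' else v) for k,v in c.items()}
    if f: cv2.imwrite('pics/'+f,cv2.cvtColor(c['pixels'],cv2.COLOR_RGB2BGR))
    return c
def ray(c,u,v):
    d=np.linalg.solve(c['K'],[u,v,1.]); return -c['R'].T@c['t'], c['R'].T@d
def onz(c,u,v,z):
    o,d=ray(c,u,v); return o+d*(z-o[2])/d[2]
def tri(c1,p1,c2,p2):
    A=[];b=[]
    for c,p in((c1,p1),(c2,p2)):
        o,d=ray(c,*p); d/=np.linalg.norm(d); M=np.eye(3)-np.outer(d,d); A.append(M); b.append(M@o)
    X=np.linalg.solve(sum(A),sum(b)); return X,[np.linalg.norm(A[i]@X-b[i]) for i in (0,1)]
def proj(c,X):
    p=c['K']@(c['R']@np.array(X)+c['t']); return p[:2]/p[2]
E
python3 - <<'E'
from h import *
import pickle
a=cap('scene','s0.png');b=cap('side','d0.png')
pickle.dump((a,b),open('c0.pkl','wb'))
for c in(a,b): print(-c['R'].T@c['t'],c['K'][0],c['R'][2])
print(r.get_state())
im=np.vstack([a['pixels'],b['pixels']])
E
ls
```

```text
[ 1.24408627 -0.51150611  0.81222217] [384.5802714    0.         280.17626286] [-0.65598755  0.42435771 -0.62418015]
[-0.04280451 -0.71070307  0.78427704] [422.6522101    0.         277.96721962] [ 0.55672287  0.59096123 -0.58380174]
{'time_s': 0.1, 'joints': array([ 8.96180260e+01,  2.05880776e+01,  6.41317125e-01, -1.62020754e-02,
       -7.01373312e+01, -1.65062883e+01]), 'qd': array([-0.06953315, -0.06909658, -0.09480147,  0.08696052,  0.08142894,
       -0.09716034]), 'joint_torque': array([-2.30721467e-03, -5.84159195e+01,  2.93751526e+01,  7.01553226e+00,
        1.01396267e-02, -4.86639669e-05]), 'tcp_pos': array([0.19600696, 0.64547369, 0.22573022]), 'eef_rot': array([ 1.79915046e+02, -9.28991314e-03, -1.68937715e+01]), 'contact_force': array([-0.09942784, -0.59274261,  0.67204477]), 'moment': array([ 0.10771585, -0.01979357, -0.02576686]), 'gripper_width': 0.0875094575688769}
c0.pkl
h.py
pics
```

View pics/s0.png

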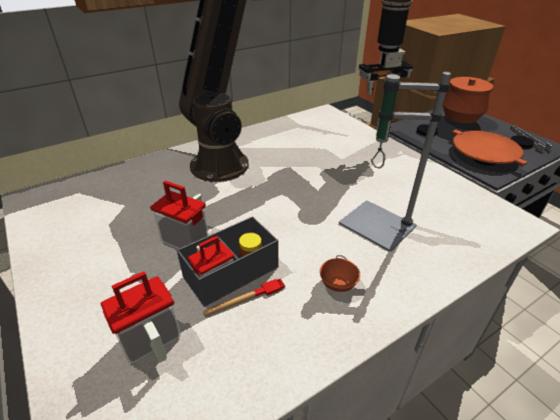

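View pics/d0.png

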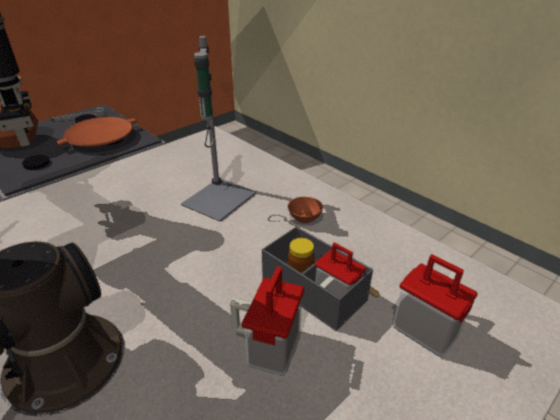

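Scene view: three red-lidded keepers at scene pixels (178,215), (210,255) in the bin, and (140,305). The bin one looks smallest and fits "in a cell beside the jar". The stand's foot plate is at (377,224), the hook at (378,157), the bowl at (340,275) and the brush at (245,298). The side view agrees: bin keeper at (338,268), stand at (218,198). I'll confirm with enlarged crops.

```bash
python3 - <<'E'
from h import *
import pickle
a,b=pickle.load(open('c0.pkl','rb'))
def crop(c,x,y,w,h,s): return cv2.resize(c['pixels'][y:y+h,x:x+w,::-1],None,fx=s,fy=s,interpolation=cv2.INTER_CUBIC)
# each 400x300
t=np.hstack([crop(a,170,210,133,100,3),crop(b,250,225,133,100,3)])
u=np.hstack([crop(a,330,80,133,100*1,3)[:, :399],crop(a,330,160,133,100,3)])
cv2.imwrite('pics/c1.png',np.vstack([t,u]))
u=np.hstack([crop(b,160,40,133,100,3),crop(b,160,130,133,100,3)])
cv2.imwrite('pics/c2.png',u)
E
```

```text
(no output)
```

View pics/c1.png

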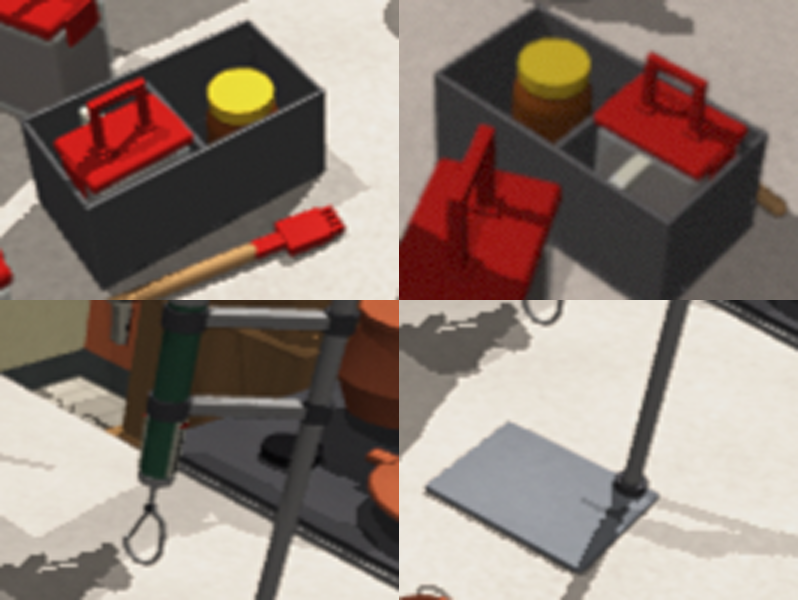

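View pics/c2.png

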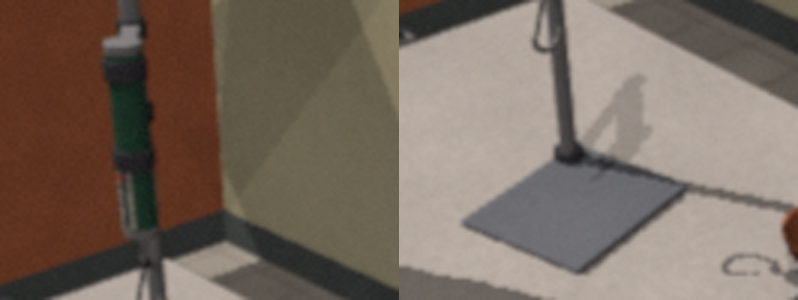

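Crops: the bin keeper (loop bar at scene ≈(210,241), side ≈(476/…) upper right crop) is clearly the smallest, standing in the bin beside the yellow-capped jar; its side handle faces the robot. The hook's bottom is at scene ≈(378,167) and side ≈(209,147). Next, casting rays.

```bash
python3 - <<'E'
from h import *
import pickle
np.set_printoptions(precision=4,suppress=True)
a,b=pickle.load(open('c0.pkl','rb'))
sc=lambda c,P,z:np.array([onz(c,u,v,z) for u,v in P])
B=sc(a,[(178,250.7),(252.7,217.3),(278.3,240.7),(199.3,278.3)],.105)
B2=sc(b,[(250+35/3,225+73/3),(250+138/3,225+10/3),(250+366/3,225+133/3),(250+268/3,225+224/3)],.105)
for X in(B,B2): print(X[:,:2],X.mean(0)); print(np.linalg.norm(X-np.roll(X,-1,0),axis=1),[np.degrees(np.arctan2(*(X[(i+1)%4]-X[i])[[1,0]])) for i in range(4)])
P=sc(a,[(338.7,223.3),(366.3,200.7),(416,225),(391,250)],.008)
print(P[:,:2],P.mean(0),np.linalg.norm(P-np.roll(P,-1,0),axis=1),[np.degrees(np.arctan2(*(P[(i+1)%4]-P[i])[[1,0]])) for i in range(4)])
print(sc(b,[(181.3,204),(219.7,220),(255.3,192.3)],.008))
print('hook',tri(a,(378.3,167.3),b,(208.7,146.7)))
e=[(170+90/3,210+101/3),(170+147/3,210+86/3)]; f=[(250+(650-399)/3,225+60/3),(250+(705-399)/3,225+86/3)]
for p in e: print(onz(a,*p,.161))
for p in f: print(onz(b,*p,.161))
print(tri(a,e[0],b,f[1]),tri(a,e[1],b,f[0]))
# lid red in-bin mask blobs, jar cap, bowl
for c in(a,b):
    h=cv2.cvtColor(c['pixels'],cv2.COLOR_RGB2HSV)
    for n,lo,hi,z in(('cap',(22,150,120),(33,255,255),.098),('bowl',(4,120,60),(14,230,255),.02),('red',(0,200,80),(3,255,255),.11)):
        m=cv2.inRange(h,lo,hi); k,l,s,ce=cv2.connectedComponentsWithStats(m)
        for i in range(1,k):
            if s[i,4]>100: print(n,s[i],onz(c,*ce[i],z))
E
```

```text
[[ 0.4913 -0.3429]
 [ 0.4771 -0.1102]
 [ 0.6011 -0.1014]
 [ 0.61   -0.3346]] [ 0.5449 -0.2223  0.105 ]
[0.2332 0.1243 0.2333 0.119 ] [np.float64(93.48143196593693), np.float64(4.040086380813259), np.float64(-87.8086863856242), np.float64(-175.9839805411118)]
[[ 0.4663 -0.1126]
 [ 0.5868 -0.1111]
 [ 0.6064 -0.3394]
 [ 0.4795 -0.3482]] [ 0.5348 -0.2278  0.105 ]
[0.1205 0.2291 0.1273 0.2359] [np.float64(0.7261867747423635), np.float64(-85.09209526547136), np.float64(-176.0302427619249), np.float64(93.19800977025359)]
[[0.5491 0.1636]
 [0.5067 0.3227]
 [0.6905 0.3675]
 [0.7294 0.2158]] [0.6189 0.2674 0.008 ] [0.1647 0.1891 0.1567 0.1876] [np.float64(104.93016176375163), np.float64(13.701502441162033), np.float64(-75.62311731322674), np.float64(-163.86612043045145)]
[[0.4966 0.3156 0.008 ]
 [0.5354 0.1625 0.008 ]
 [0.7158 0.2057 0.008 ]]
hook (array([0.5851, 0.2596, 0.2047]), [np.float64(0.0017747742265643697), np.float64(0.0017747742265643582)])
[ 0.5567 -0.3017  0.161 ]
[ 0.5655 -0.2544  0.161 ]
[ 0.554  -0.2623  0.161 ]
[ 0.5612 -0.3095  0.161 ]
(array([ 0.5607, -0.3061,  0.1626]), [np
[... 451 characters left out ...]
l [ 452  129   75   37 1815] [0.5124 0.9999 0.02  ]
bowl [ 320  258   40   34 1009] [0.7281 0.016  0.02  ]
red [151 191  54  32 903] [ 0.3191 -0.2753  0.11  ]
red [188 236  46  38 849] [ 0.559  -0.2826  0.11  ]
red [ 102  272   71   61 2149] [ 0.6035 -0.4861  0.11  ]
red [255 279  29  16 250] [ 0.7295 -0.2071  0.11  ]
cap [290 238  24  17 322] [ 0.5523 -0.1629  0.098 ]
bowl [    0     0   234   146 26206] [1.0458 1.8581 0.02  ]
bowl [289 197  34  26 613] [0.7593 0.0182 0.02  ]
bowl [288 252  25  18 187] [ 0.5673 -0.1368  0.02  ]
red [316 244  50  40 952] [ 0.5589 -0.2835  0.11  ]
red [ 401  256   75   63 2274] [ 0.6597 -0.4793  0.11  ]
red [ 243  267   61   77 2350] [ 0.3559 -0.2735  0.11  ]
```

>>> carry_out(
  motion=[0,0,6.95,0,0,-0.7,8.7,0,0,6.95,0,0,-0.7,8.7,0,0,6.95,0,0,-0.7,8.7,0,0,6.95,0,0,-0.7,8.7,0,0,6.95,0,0,-0.7,8.7,0,0,6.95,0,0,-0.7,8.7,0,0,6.95,0,0,-0.7,8.7,0,0,6.95,0,0,-0.7,8.7,0,0,6.95,0,0,-0.7,8.7,0,0,6.95,0,0,-0.7,8.7],
)

```text
time_s: 0.93
tcp_pos: [0.1961, 0.6456, 0.2963]
eef_rot: [180.0, -0.1, -86.7]
contact_force: [0.4, 0.2, 0.9]
gripper_width: 0.087
```

>>> carry_out(
  motion=[0,0,0,1.5,-0.5,0,8.7,0,0,0,2.5,-0.8,0,8.7,0,0,0,3.2,-1.03,0,8.7,0,0,0,3.2,-1.03,0,8.7,0,0,0,3.2,-1.03,0,8.7,0,0,0,3.2,-1.03,0,8.7,0,0,0,3.2,-1.03,0,8.7,0,0,0,3.2,-1.03,0,8.7,0,0,0,3.2,-1.03,0,8.7,0,0,0,3.2,-1.03,0,8.7,0,0,0,3.2,-1.03,0,8.7,0,0,0,3.2,-1.03,0,8.7,0,0,0,3.2,-1.03,0,8.7,0,0,0,3.2,-1.03,0,8.7,0,0,0,3.2,-1.03,0,8.7,0,0,0,3.2,-1.03,0,8.7,0,0,0,3.2,-1.03,0,8.7,0,0,0,3.2,-1.03,0,8.7],
)

```text
time_s: 2.43
tcp_pos: [0.4083, 0.1044, 0.2966]
eef_rot: [-180.0, 0.0, -86.4]
contact_force: [1.4, 0.4, -0.1]
gripper_width: 0.0866
```

>>> carry_out(
  motion=[0,0,0,3.2,-1.1,0,8.7,0,0,0,3.2,-1.1,0,8.7,0,0,0,3.2,-1.1,0,8.7,0,0,0,3.2,-1.1,0,8.7,0,0,0,3.2,-1.1,0,8.7,0,0,0,3.2,-1.1,0,8.7,0,0,0,3.2,-1.1,0,8.7,0,0,0,3.2,-1.1,0,8.7,0,0,0,3.2,-1.1,0,8.7,0,0,0,3.0,-1.1,0,8.7,0,0,0,2.5,-1.0,0,8.7,0,0,0,2.0,-0.8,0,8.7,0,0,0,1.2,-0.5,0,8.7,0,0,0,0.5,-0.2,0,8.7,0,0,0,0,0,0,8.7,0,0,0,0,0,0,8.7],
)

```text
time_s: 3.77
tcp_pos: [0.5667, -0.264, 0.2964]
eef_rot: [180.0, 0.0, -86.4]
contact_force: [0.6, -0.0, 0.3]
gripper_width: 0.0871
```

```bash
python3 - <<'E'
from h import *
np.set_printoptions(precision=4,suppress=True)
a=cap('scene');b=cap('side');w=cap('wrist')
import pickle; pickle.dump((a,b,w),open('c1.pkl','wb'))
print(r.get_state()['tcp_pos'],r.get_state()['eef_rot'],w['K'],-w['R'].T@w['t'],w['R'])
ce=[]
for c in(a,b):
    h=cv2.cvtColor(c['pixels'],cv2.COLOR_RGB2HSV); m=cv2.inRange(h,(60,80,15),(95,255,255))
    k,l,s,_=cv2.connectedComponentsWithStats(m)
    print([tuple(x) for x in s[1:] if x[4]>30])
def crop(c,x,y,w,h,s): return cv2.resize(c['pixels'][y:y+h,x:x+w,::-1],None,fx=s,fy=s,interpolation=cv2.INTER_CUBIC)
# hook crops x8: 50x37
t=np.hstack([crop(a,360,130,50,46,8),crop(b,184,110,50,46,8)])
W=w['pixels'][:,:,::-1]
cv2.imwrite('pics/h1.png',np.vstack([t,np.hstack([crop(a,185,220,100,58,4)[:232],crop(b,300,225,100,58,4)[:232]])]))
cv2.imwrite('pics/w1.png',W)
E
```

```text
[ 0.5668 -0.2636  0.2971] [-179.958     0.      -86.3238] [[325.1923   0.     277.948 ]
 [  0.     325.1923 212.2254]
 [  0.       0.       1.    ]] [ 0.5724 -0.3471  0.4559] [[-0.998  -0.0636 -0.0016]
 [-0.0609  0.9487  0.3103]
 [-0.0182  0.3098 -0.9506]]
[(np.int32(382), np.int32(90), np.int32(14), np.int32(24), np.int32(251)), (np.int32(378), np.int32(120), np.int32(10), np.int32(19), np.int32(143))]
[(np.int32(198), np.int32(68), np.int32(11), np.int32(23), np.int32(222)), (np.int32(205), np.int32(98), np.int32(7), np.int32(18), np.int32(93))]
```

View pics/h1.png

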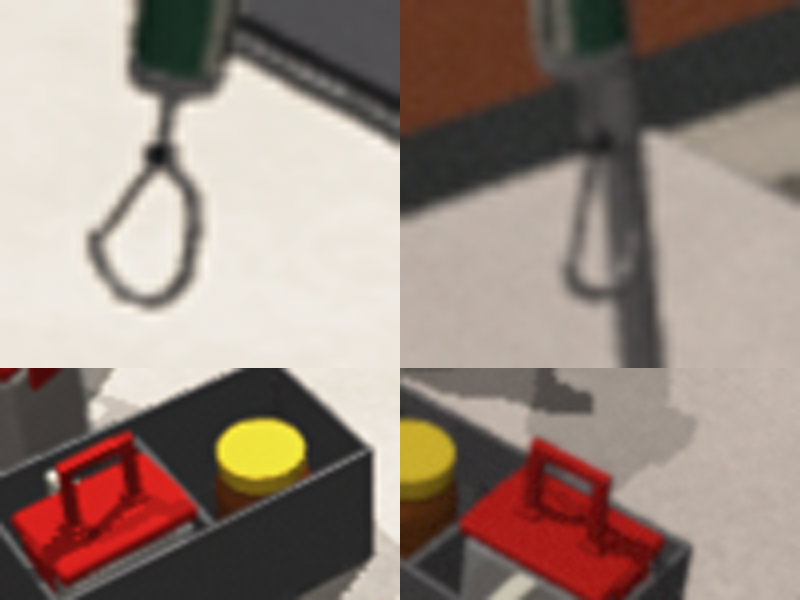

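View pics/w1.png

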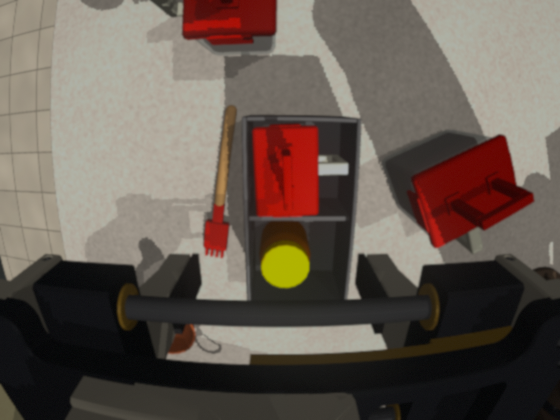

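```bash
cat >> h.py <<'E'
def wray(c,u,v):
    K=c['K']; p=np.array([(u-K[0,2])/K[0,0],(v-K[1,2])/K[1,1]]); th=np.linalg.norm(p)
    d=np.append(np.sin(th)*p/max(th,1e-9),np.cos(th)); return -c['R'].T@c['t'], c['R'].T@d
def wonz(c,u,v,z):
    o,d=wray(c,u,v); return o+d*(z-o[2])/d[2]
E
python3 - <<'E'
from h import *
import pickle
np.set_printoptions(precision=4,suppress=True)
a,b,w=pickle.load(open('c1.pkl','rb'))
L=[(379.6,149),(378.5,167.3),(371.5,159.75),(384.75,156.9)];R=[(209,127.5),(208.75,146.5),(205.5,143.75),(212.5,142.75)]
for p,q,z in zip(L,R,(.271,.212,.233,.225)): print(*tri(a,p,b,q),onz(a,*p,z),onz(b,*q,z))
print('barrel bottom',onz(a,382.3,141,.3),onz(b,208.3,119,.3)) 
# barrel axis: fit ellipses by rows of green: upper comp centre
print('barrel',tri(a,(389,102),b,(203.5,79.5)),tri(a,(383,129.5),b,(208.5,107)))
for P,z in(([(253,126),(318,126),(320,213),(255,214)],.113),([(245,117),(360,117),(352,218),(248,218)],.105)):
    X=np.array([wonz(w,*p,z) for p in P]); print(X,X.mean(0),np.linalg.norm(X-np.roll(X,-1,0),axis=1))
h=cv2.cvtColor(w['pixels'],cv2.COLOR_RGB2HSV); m=cv2.inRange(h,(0,180,60),(6,255,255))
k,l,s,_=cv2.connectedComponentsWithStats(m)
for i in range(1,k):
    if s[i,0]<260<s[i,0]+s[i,2] and 100<s[i,1]<200 and s[i,4]>500:
        q=cv2.minAreaRect(np.argwhere(l==i)[:,::-1].astype(np.float32)); bp=cv2.boxPoints(q); X=np.array([wonz(w,*p,.113) for p in bp]); print(s[i],bp,X,X.mean(0))
# loop bar from fresh views: scene crop(185,220)x4 y-368 ; side (300,225)
A=[(185+58/4,220+(467-368)/4),(185+132/4,220+(438-368)/4)]
Bq=[(300+(607-400)/4,225+(475-368)/4),(300+(537-400)/4,225+(445-368)/4)]
for p,q in zip(A,Bq): print(tri(a,p,b,q),onz(a,*p,.161),onz(b,*q,.161))
E
```

```text
[0.5862 0.2494 0.2696] [np.float64(0.00176622041868898), np.float64(0.001766220418688942)] [0.586  0.2504 0.271 ] [0.5829 0.243  0.271 ]
[0.5856 0.2599 0.205 ] [np.float64(0.0016728860936623755), np.float64(0.0016728860936623758)] [0.5916 0.2536 0.212 ] [0.5767 0.2449 0.212 ]
[0.5664 0.2459 0.2257] [np.float64(0.001609809016456756), np.float64(0.0016098090164566716)] [0.5732 0.239  0.233 ] [0.5572 0.2303 0.233 ]
[0.5945 0.2611 0.2288] [np.float64(0.01647603979780631), np.float64(0.016476039797806288)] [0.5731 0.2942 0.225 ] [0.5846 0.2353 0.225 ]
barrel bottom [0.5925 0.2479 0.3   ] [0.5793 0.2368 0.3   ]
barrel (array([0.5862, 0.2525, 0.408 ]), [np.float64(0.0016324545564048519), np.float64(0.0016324545564048857)]) (array([0.5889, 0.2456, 0.332 ]), [np.float64(0.0019267126988562516), np.float64(0.0019267126988562922)])
[[ 0.5979 -0.3284  0.113 ]
 [ 0.53   -0.333   0.113 ]
 [ 0.519  -0.2375  0.113 ]
 [ 0.5912 -0.2317  0.113 ]] [ 0.5595 -0.2826  0.113 ] [0.0681 0.0961 0.0725 0.0969]
[[ 0.6076 -0.3373  0.105 ]
 [ 0.4837 -0.347   0.105 ]
 [ 0.4794 -0.2313  0.105 ]
 [ 0.5995 -0.2237  0.105 ]] [ 0.5426 -0.2848  0.105 ] [0.1243 0.1158 0.1203 0.1139]
[ 252  124   67   93 5797] [[251.332  125.3031]
 [316.9237 122.3216]
 [321.1113 214.4495]
 [255.5196 217.4309]] [[ 0.5997 -0.329   0.113 ]
 [ 0.5314 -0.3368  0.113 ]
 [ 0.5175 -0.2359  0.113 ]
 [ 0.5905 -0.2277  0.113 ]] [ 0.5598 -0.2823  0.113 ]
(array([ 0.5632, -0.306 ,  0.1639]), [np.float64(0.0007719051329107737), np.float64(0.0007719051329105733)]) [ 0.5596 -0.3043  0.161 ] [ 0.5659 -0.305   0.161 ]
(array([ 0.5599, -0.2567,  0.1589]), [np.float64(0.0027037426570249044), np.float64(0.0027037426570249356)]) [ 0.5603 -0.2547  0.161 ] [ 0.557  -0.2615  0.161 ]
```

Wrist view: the bin keeper's lid spans (253,126)–(320,213), parallel to the bin, jar cap at (285,266), brush at (220,180), look-alikes at (230,20) and (470,190). Keeper centre ≈ (0.560, −0.282), seat ≈ (0.586, 0.248), stand yaw ≈ 14.3°. Descending to the loop bar.

>>> carry_out(
  motion=[0,0,0,0.6,0.25,0.5,8.7,0,0,0,0.6,0.25,1.2,8.7,0,0,0,0.56,0.25,1.2,8.7,0,0,0,0,0,1.4,8.7,0,0,0,0,0,1.4,8.7,0,0,0,0,0,1.4,8.7,0,0,0,0,0,1.4,8.7,0,0,0,0,0,1.4,8.7,0,0,0,0,0,1.4,8.7,0,0,0,0,0,1.4,8.7,0,0,0,0,0,1.2,8.7,0,0,0,0,0,1.0,8.7,0,0,0,0,0,0.6,8.7,0,0,0,0,0,0,8.7],
)

```text
time_s: 5.08
tcp_pos: [0.5596, -0.2825, 0.1397]
eef_rot: [179.9, 0.1, -86.4]
contact_force: [-1.3, -0.0, -0.2]
gripper_width: 0.0869
```

>>> carry_out(
  motion=[0,0,0,0,0,0,0,0,0,0,0,0,0,0,0,0,0,0,0,0,0,0,0,0,0,0,0,0,0,0,0,0,0,0,0,0,0,0,0,0,0,0,0,0,0,0,0,0,0,0,0,0,0,0,0,0,0,0,0,0,0,0,0,0,0,0,0,0,0,0],
  grip_force=30,
)

```text
time_s: 5.92
tcp_pos: [0.5606, -0.2826, 0.1416]
eef_rot: [180.0, -0.0, -86.4]
contact_force: [-0.2, 0.8, 0.2]
gripper_width: 0.0261
```

>>> carry_out(
  motion=[0,0,0,0,0,0,0,0,0,0,0,0,0,0,0,0,0,0,0,0,0,0,0,0,0,0,0,0,0,0,0,0,0,0,0,0,0,0,0,0,0,0],
)

```text
time_s: 6.42
tcp_pos: [0.5605, -0.2825, 0.1414]
eef_rot: [180.0, 0.0, -86.4]
contact_force: [-0.1, 0.7, -0.2]
gripper_width: 0.0078
```

>>> carry_out(
  motion=[0,0,0,0,0,-0.3,0,0,0,0,0,0,-0.6,0,0,0,0,0,0,-0.8,0,0,0,0,0,0,-0.8,0,0,0,0,0,0,-0.8,0,0,0,0,0,0,-0.8,0,0,0,0,0,0,-0.8,0,0,0,0,0,0,-0.8,0],
)

```text
time_s: 7.08
tcp_pos: [0.5606, -0.2827, 0.1997]
eef_rot: [-180.0, -0.0, -86.4]
contact_force: [0.7, -0.5, -2.5]
gripper_width: 0.0073
```

>>> carry_out(
  motion=[0,0,0,0,0,-0.9,0,0,0,0,0,0,-1.0,0,0,0,0,0,0,-1.1,0,0,0,0,0,0,-1.1,0,0,0,0,0,0,-1.1,0,0,0,0,0,0,-1.0,0,0,0,0,0,0,-0.6,0,0,0,0,0,0,-0.2,0,0,0,0,-0.4,-0.1,0,0,0,0,0,-0.8,-0.1,0,0,0,0,0,-1.2,-0.2,0,0,0,0,0,-1.6,-0.2,0,0,0,0,0,-2.0,-0.3,0,0,0,0,0,-2.0,-0.3,0,0,0,0,0,-2.0,-0.3,0,0,0,0,0,-2.0,-0.3,0,0,0,0,0,-2.0,-0.3,0,0,0,0,0,-2.0,-0.3,0,0,0,0,0,-2.0,-0.3,0,0],
)

```text
time_s: 8.67
tcp_pos: [0.5757, -0.0992, 0.268]
eef_rot: [179.9, 0.0, -86.4]
contact_force: [0.1, 0.2, -3.6]
gripper_width: 0.0075
```

>>> carry_out(
  motion=[0,0,0,-2.0,-0.3,0,0,0,0,0,-2.0,-0.3,0,0,0,0,0,-2.0,-0.3,0,0,0,0,0,-2.0,-0.3,0,0,0,0,0,-2.0,-0.3,0,0,0,0,0,-1.8,-0.3,0,0,0,0,0,-1.4,-0.2,0,0,0,0,0,-0.9,-0.1,0,0,0,0,0,-0.45,-0.1,0,0,0,0,-1.5,0,0,0,0,0,0,-3,0,0,0.5,0,0,0,-3,0,0,0.8,0,0,0,-2.2,0,0,0.8,0,0,0,-1,0,0,0.8,0,0,0,0,0,0,0.8,0,0,0,0,0,0,0.8,0,0,0,0,0,0,0.8,0],
)

```text
time_s: 10.08
tcp_pos: [0.589, 0.0451, 0.2148]
eef_rot: [180.0, -0.0, -75.8]
contact_force: [-0.4, 0.7, -2.8]
gripper_width: 0.0078
```

```bash
python3 - <<'E'
from h import *
np.set_printoptions(precision=4,suppress=True)
a=cap('scene');b=cap('side');s=r.get_state();print(s)
cv2.imwrite('pics/p1.png',np.hstack([cv2.resize(x['pixels'][y:y+150,u:u+133,::-1],None,fx=3,fy=3,interpolation=2) for x,u,y in((a,220,150),(b,190,140))]))
E
```

```text
{'time_s': 10.1833, 'joints': array([ 23.3351,  13.189 , -11.3645,  -0.0289, -65.6019,  -9.0688]), 'qd': array([ 0.0936, -0.7833,  1.6241,  0.5844, -1.6943,  0.1777]), 'joint_torque': array([ -0.0422, -49.355 ,  29.935 ,   7.4695,   0.4567,  -0.0102]), 'tcp_pos': array([0.5881, 0.045 , 0.2138]), 'eef_rot': array([179.8424,   0.0015, -75.7457]), 'contact_force': array([-0.7028, -0.2223, -3.3021]), 'moment': array([0.0785, 0.1571, 0.0624]), 'gripper_width': 0.007645468134089705}
```

View pics/p1.png

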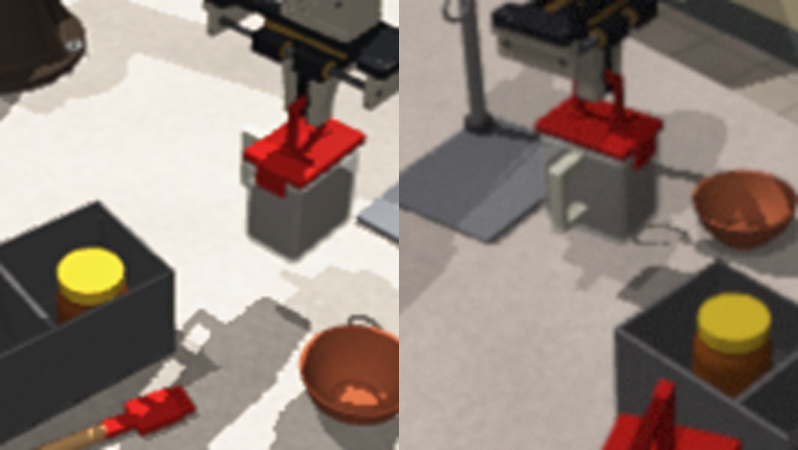

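The picture shows the keeper hanging upright between bin and stand, before the bowl; bin, jar and brush undisturbed. Underside ≈ 77 mm up; lowering.

>>> carry_out(
  motion=[0,0,0,0,0,0.8,0,0,0,0,0,0,1.0,0,0,0,0,0,0,1.0,0,0,0,0,0,0,1.0,0,0,0,0,0,0,1.0,0,0,0,0,0,0,0.9,0,0,0,0,0,0,0.6,0,0,0,0,0,0,0.4,0,0,0,0,0,0,0.3,0,0,0,0,0,0,0.2,0,0,0,0,0,0,0.2,0,0,0,0,0,0,0.1,0],
)

```text
time_s: 11.18
tcp_pos: [0.5892, 0.0453, 0.1407]
eef_rot: [-180.0, 0.0, -75.7]
contact_force: [0.1, 0.3, -2.3]
gripper_width: 0.0072
```

>>> carry_out(
  motion=[0,0,0,0,0,0.1,0,0,0,0,0,0,0.1,0,0,0,0,0,0,0.1,0],
)

```text
time_s: 11.43
tcp_pos: [0.5892, 0.0453, 0.1377]
eef_rot: [-180.0, 0.0, -75.7]
contact_force: [0.0, 0.5, -4.6]
gripper_width: 0.0073
```

>>> carry_out(
  motion=[0,0,0,0,0,0.1,0,0,0,0,0,0,0.1,0,0,0,0,0,0,0,0],
)

```text
time_s: 11.68
tcp_pos: [0.5896, 0.0454, 0.1365]
eef_rot: [-179.9, -0.0, -75.7]
contact_force: [-1.6, -0.1, 2.8]
gripper_width: 0.0074
```

>>> carry_out(
  motion=[0,0,0,0,0,0,6,0,0,0,0,0,0,6,0,0,0,0,0,0,6,0,0,0,0,0,0,6,0,0,0,0,0,0,6,0,0,0,0,0,0,6,0,0,0,0,0,0,6,0,0,0,0,0,0,6,0,0,0,0,0,-1.5,6,0,0,0,0,0,-3,6,0,0,0,0,0,-4,6,0,0,0,0,0,-4,6,0,0,0,0,0,-3,6,0,0,0,0,0,-1,6],
)

```text
time_s: 12.85
tcp_pos: [0.5909, 0.0454, 0.3066]
eef_rot: [-179.5, -0.0, -75.7]
contact_force: [0.5, -0.4, 1.0]
gripper_width: 0.0597
```

```bash
python3 - <<'E'
from h import *
import pickle
np.set_printoptions(precision=4,suppress=True)
a=cap('scene');b=cap('side');w=cap('wrist');s=r.get_state();print(s['time_s'],s['tcp_pos'],s['eef_rot'])
pickle.dump((a,b,w),open('c2.pkl','wb'))
cs=[]
for n,c in(('a',a),('b',b),('w',w)):
    h=cv2.cvtColor(c['pixels'],cv2.COLOR_RGB2HSV); m=cv2.inRange(h,(0,180,60),(6,255,255))
    k,l,st,ce=cv2.connectedComponentsWithStats(m)
    for i in range(1,k):
        if st[i,4]>300: print(n,st[i],ce[i], (wonz if n=='w' else onz)(c,*ce[i],.108))
cv2.imwrite('pics/p2.png',np.hstack([cv2.resize(a['pixels'][150:280,220:350,::-1],(400,400),interpolation=2),cv2.resize(w['pixels'][60:420,100:460,::-1],(400,400))]))
E
```

```text
13.0 [0.5891 0.0455 0.3011] [-179.9056    0.0366  -75.6947]
a [ 151  181   54   44 1172] [178.727 204.948] [ 0.3092 -0.2698  0.108 ]
a [301 201  37  36 634] [318.5284 220.2319] [0.5938 0.0399 0.108 ]
a [ 101  272   72   61 2441] [135.086  301.9168] [ 0.5995 -0.4864  0.108 ]
b [238 186  39  32 569] [258.0228 203.7223] [0.5855 0.038  0.108 ]
b [ 400  255   77   67 2440] [439.8209 288.5635] [ 0.6628 -0.4789  0.108 ]
b [ 242  267   62   78 2528] [273.3129 308.0376] [ 0.359  -0.2711  0.108 ]
w [255   0  33  43 860] [270.9174  18.3872] [ 0.6452 -0.1323  0.108 ]
w [ 497    0   63   34 1880] [529.9     15.8085] [ 0.3262 -0.2745  0.108 ]
w [ 249  140   62   88 4974] [280.0871 183.2117] [0.5902 0.0433 0.108 ]
```

View pics/p2.png

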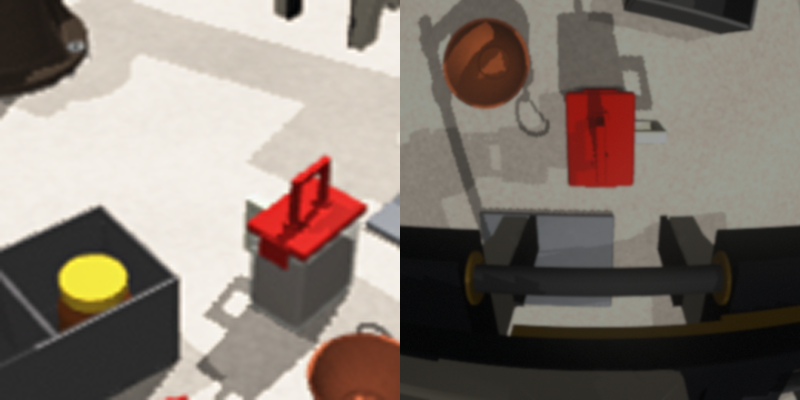

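The scene crop shows the keeper standing upright on the counter, released (lid at full-image ≈(318,220)); the wrist crop shows its handle on the robot side. Now turn the tool by 90° and tilt 45°.

>>> carry_out(
  motion=[0,0,-3,0,0,0,6,0,0,-6.9,0,0,0,6,0,0,-6.9,0,0,0,6,0,0,-6.9,0,0,0,6,0,0,-6.9,0,0,0,6,0,0,-6.9,0,0,0,6,0,0,-6.9,0,0,0,6,0,0,-6.9,0,0,0,6,0,0,-6.9,0,0,0,6,0,0,-6.9,0,0,0,6,0,0,-6.9,0,0,0,6,0,0,-6.9,0,0,0,6,0,0,-6.9,0,0,0,6,0,0,-4.2,0,0,0,6],
)

```text
time_s: 14.17
tcp_pos: [0.5882, 0.0452, 0.2982]
eef_rot: [-180.0, 0.2, 14.7]
contact_force: [-0.0, -0.3, 1.2]
gripper_width: 0.0602
```

>>> carry_out(
  motion=[0,3,0,0,0,0,6,0,6,0,0,0,0,6,0,6,0,0,0,0,6,0,6,0,0,0,0,6,0,6,0,0,0,0,6,0,6,0,0,0,0,6,0,6,0,0,0,0,6,0,6,0,0,0,0,6,0,0,0,0,0,0,6,0,0,0,0,0,0,6],
)

```text
time_s: 15.0
tcp_pos: [0.5998, 0.0264, 0.3089]
eef_rot: [178.2, -41.5, 13.9]
contact_force: [0.0, 0.2, 0.6]
gripper_width: 0.06
```

```bash
python3 -c "
from h import *
s=r.get_state();print(s['tcp_pos'],s['eef_rot'],s['joints'])"
```

```text
[0.59984262 0.02642355 0.30887012] [178.16875481 -41.46302985  13.94640287] [ 22.93949797 -11.10088526 -48.69051178  34.3136425  -13.85710644
  49.68044971]
```

```bash
cat > kin.py <<'E'
import numpy as np
from scipy.spatial.transform import Rotation as Ro
from scipy.optimize import least_squares
D=[([89.618,20.588,.6413],[.19601,.64547,.22573],[179.915,-.009,-16.894]),
([23.3351,13.189,-11.3645],[.5881,.045,.2138],[179.842,.0015,-75.746]),
([22.9395,-11.1009,-48.6905],[.59984,.02642,.30887],[178.169,-41.463,13.946])]
def wr(p,e,L): return np.array(p)-L*Ro.from_euler('xyz',e,degrees=True).as_matrix()[:,2]
def fk(q,P):
    a1,L1,L2,a3,h,lat=P[:6]; c,s=np.cos(np.radians(q[0])),np.sin(np.radians(q[0])); t=np.radians(q[1]); f=np.radians(q[1]-q[2])
    r=a1+L1*np.sin(t)+L2*np.cos(f)+a3*np.sin(f); z=h+L1*np.cos(t)-L2*np.sin(f)+a3*np.cos(f)
    return np.array([r*c+lat*s,r*s-lat*c,z])
def fit(D):
    f=lambda P:np.concatenate([fk(q,P)-wr(p,e,P[6]) for q,p,e in D]+[(P-P0)*[.02,.02,.02,.05,.02,0,.02]])
    P0=np.array([0,.4,.4,0,.3,.19,.25]); s=least_squares(f,P0); return s.x,s.fun[:3*len(D)]
E
python3 - <<'E'
from kin import *
np.set_printoptions(precision=4,suppress=True)
P,e=fit(D);print(P,e)
E
```

```text
[ 0.4089  0.4128  0.1529 -0.1743  0.3805  0.1827  0.3336] [-0.0092 -0.0089 -0.0084  0.0064  0.0127  0.0129  0.0052 -0.0176 -0.0046]
```

>>> carry_out(
  motion=[0,-3.5,0,0,0,0,6,0,-5.3,0,0,0,0,6,0,-5.3,0,0,0,0,6,0,-5.3,0,0,0,0,6,0,0,0,0,0,0,6,0,0,0,0,0,0,6],
)

```text
time_s: 15.5
tcp_pos: [0.6028, 0.031, 0.3104]
eef_rot: [178.8, -22.2, 13.4]
contact_force: [-1.5, -0.9, -0.1]
gripper_width: 0.0595
```

```bash
cat >> h.py <<'E'
from scipy.spatial.transform import Rotation as Ro
def goal(yaw,th,pos):
    """turn (deg, tool axes) and shift (cm, in tool axes now / in goal axes) to reach the pose"""
    s=r.get_state(); R0=Ro.from_euler('xyz',s['eef_rot'],degrees=True)
    G=Ro.from_euler('z',yaw,degrees=True)*Ro.from_euler('x',180,degrees=True)*Ro.from_euler('y',th,degrees=True)
    d=np.array(pos)-s['tcp_pos']
    print('turn',(R0.inv()*G).as_rotvec(degrees=True).round(2),'shift now-axes',(R0.inv().apply(d)*100).round(2),'goal-axes',(G.inv().apply(d)*100).round(2))
    print(s['time_s'],s['tcp_pos'].round(4),s['eef_rot'].round(2),s['joints'].round(1),'F',s['contact_force'].round(2),'M',s['moment'].round(3),s['gripper_width'])
E
python3 -c "
from h import *
goal(14.3,22,(.5,.021,.141))"
```

```text
turn [ 1.58 -0.18 -0.86] shift now-axes [-15.87  -1.66  11.79] goal-axes [-15.81  -1.57  11.88]
15.5 [0.6028 0.031  0.3104] [178.77 -22.19  13.38] [ 25.   -2.1 -22.7   7.5 -48.1  74.1] F [-1.49 -0.87 -0.08] M [-0.284  1.287 -0.005] 0.05946205265936424
```

>>> carry_out(
  motion=[1.6,-0.2,-0.9,0,0,0,6,0,0,0,-1.0,-0.08,0.5,6,0,0,0,-1.5,-0.15,1.0,6,0,0,0,-1.6,-0.15,1.2,6,0,0,0,-1.6,-0.15,1.2,6,0,0,0,-1.6,-0.15,1.2,6,0,0,0,-1.6,-0.15,1.2,6,0,0,0,-1.6,-0.15,1.2,6,0,0,0,-1.6,-0.15,1.2,6,0,0,0,-1.6,-0.15,1.2,6,0,0,0,-1.3,-0.15,1.1,6,0,0,0,-0.8,-0.15,0.9,6,0,0,0,0,0,0,6,0,0,0,0,0,0,6],
)

```text
time_s: 16.67
tcp_pos: [0.4982, 0.0179, 0.141]
eef_rot: [179.8, -22.0, 14.4]
contact_force: [0.7, 0.8, 0.3]
gripper_width: 0.06
```

```bash
python3 -c "
from h import *
goal(14.3,22,(.5,.021,.141))
w=cap('wrist');a=cap('scene');b=cap('side')
cv2.imwrite('pics/g1.png',np.hstack([cv2.resize(w['pixels'][:,:,::-1],(533,400)),cv2.resize(b['pixels'][120:270,180:280,::-1],(267,400),interpolation=2)]))
cv2.imwrite('pics/g1b.png',b['pixels'][:,:,::-1])"
```

```text
turn [ 0.16 -0.02  0.06] shift now-axes [ 0.23 -0.25  0.09] goal-axes [ 0.23 -0.25  0.09]
16.6667 [0.4982 0.0179 0.141 ] [179.82 -22.02  14.36] [ 28.4  -3.9 -51.1  14.5 -22.   63.4] F [0.65 0.76 0.27] M [-0.354  1.087  0.035] 0.0600283860543999
```

View pics/g1.png

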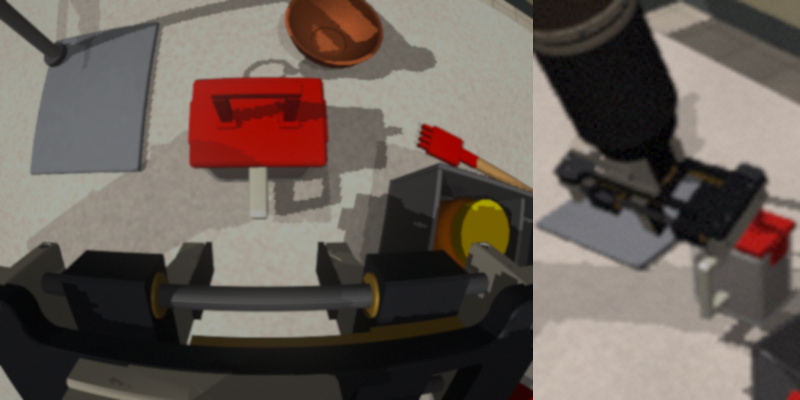

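Wrist view: handle strip at ≈(258,190) of the crop, square to the fingers; side view: gripper above/behind the handle. Wrist joint 5 is getting near its limit, so I'll use a 15° tilt.

```bash
python3 -c "
from h import *
w=cap('wrist')
for p,z in (((271,228),.092),((271,180),.092),((198,84),.108),((343,82),.108),((344,174),.108),((198,174),.108)): print(wonz(w,*p,z).round(4))
goal(14.3,15,(.5095,.0235,.1387))"
```

```text
[0.5227 0.03   0.092 ]
[0.556  0.0386 0.092 ]
[0.6105 0.1078 0.108 ]
[0.6378 0.0052 0.108 ]
[ 0.5699 -0.0092  0.108 ]
[0.5455 0.0871 0.108 ]
turn [ 0.17 -7.19  0.02] shift now-axes [ 0.82 -0.26  0.75] goal-axes [ 0.91 -0.25  0.64]
16.8667 [0.5    0.0185 0.1426] [179.82 -22.19  14.33] [ 28.4  -3.9 -50.9  14.6 -22.   63.4] F [ 0.47 -1.32  0.25] M [-0.287  1.211  0.002] 0.05995292354092801
```

>>> carry_out(
  motion=[0,-3.6,0,0.3,-0.2,0,6,0,-3.6,0,0.3,-0.2,0.3,6,0,0,0,0.3,-0.15,0.3,6,0,0,0,0,0,0,6,0,0,0,0,0,0,6],
)

```text
time_s: 17.28
tcp_pos: [0.5075, 0.0256, 0.1383]
eef_rot: [179.8, -14.9, 14.3]
contact_force: [0.8, -0.5, -0.4]
gripper_width: 0.0599
```

```bash
python3 -c "
from h import *
goal(14.5,15,(.5318,.0322,.0566))"
```

```text
turn [ 0.26  0.1  -0.22] shift now-axes [ 0.33 -0.07  8.54] goal-axes [ 0.31 -0.03  8.54]
17.2833 [0.5075 0.0256 0.1383] [179.8  -14.9   14.28] [ 27.9   0.9 -41.6   6.7 -33.2  71.2] F [ 0.75 -0.52 -0.42] M [-0.336  0.886  0.003] 0.05989301294329727
```

>>> carry_out(
  motion=[0,0,0,0.15,0,0.5,6,0,0,0,0.15,0,1.0,6,0,0,0,0,0,1.0,6,0,0,0,0,0,1.0,6,0,0,0,0,0,1.0,6,0,0,0,0,0,1.0,6,0,0,0,0,0,1.0,6,0,0,0,0,0,0.9,6,0,0,0,0,0,0.7,6,0,0,0,0,0,0.4,6,0,0,0,0,0,0,6,0,0,0,0,0,0,6],
)

```text
time_s: 18.28
tcp_pos: [0.5316, 0.0315, 0.0573]
eef_rot: [179.8, -14.9, 14.3]
contact_force: [-0.9, -0.0, 0.3]
gripper_width: 0.0603
```

```bash
python3 -c "
from h import *
goal(14.5,15,(.5318,.0322,.0566))
w=cap('wrist')
cv2.imwrite('pics/g2.png',w['pixels'][:,:,::-1])"
```

```text
turn [ 0.26  0.12 -0.18] shift now-axes [ 0.02 -0.07  0.08] goal-axes [ 0.02 -0.07  0.08]
18.2833 [0.5316 0.0315 0.0573] [179.79 -14.88  14.32] [ 26.7  10.5 -45.9  10.2 -19.3  68.3] F [-0.92 -0.02  0.34] M [-0.272  0.748  0.02 ] 0.06028353665449673
```

View pics/g2.png

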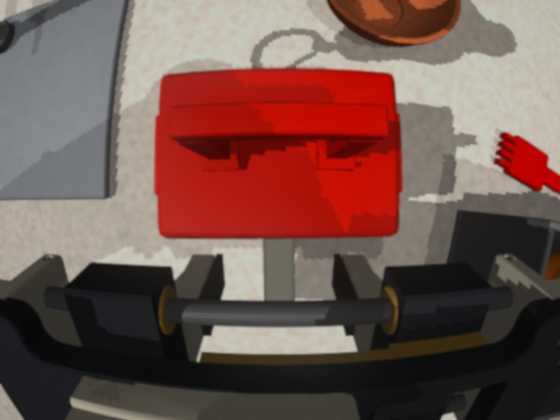

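The handle (columns 264–294, row ≈270) is centred between the fingers. Closing with 50 N.

>>> carry_out(
  motion=[0,0,0,0,0,0,0,0,0,0,0,0,0,0,0,0,0,0,0,0,0,0,0,0,0,0,0,0,0,0,0,0,0,0,0,0,0,0,0,0,0,0,0,0,0,0,0,0,0,0,0,0,0,0,0,0,0,0,0,0,0,0,0,0,0,0,0,0,0,0],
  grip_force=55,
)

```text
time_s: 19.17
tcp_pos: [0.5318, 0.0316, 0.0574]
eef_rot: [179.8, -14.9, 14.3]
contact_force: [-0.8, 0.0, 1.6]
gripper_width: 0.0138
```

>>> carry_out(
  motion=[0,0,0,0,0,0,0,0,0,0,0,0,0,0,0,0,0,0,0,0,0],
)

```text
time_s: 19.42
tcp_pos: [0.5318, 0.0316, 0.0574]
eef_rot: [179.8, -14.9, 14.3]
contact_force: [-0.6, -0.9, 2.2]
gripper_width: 0.0135
```

```bash
python3 -c "
from h import *
goal(14.5,15,(.5318,.0322,.0566))
w=cap('wrist')
for p,z in (((170,138),.152),((387,138),.152),((174,106),.160),((385,106),.160),((160,75),.108),((394,72),.108)): print(wonz(w,*p,z).round(4))"
```

```text
turn [ 0.25  0.1  -0.19] shift now-axes [-0.01 -0.06  0.08] goal-axes [-0.01 -0.06  0.08]
19.4167 [0.5318 0.0316 0.0574] [179.8  -14.9   14.31] [ 26.7  10.5 -45.9  10.2 -19.3  68.3] F [-0.55 -0.92  2.21] M [-0.176  0.953 -0.014] 0.013468665272616637
[0.5797 0.0741 0.152 ]
[0.5937 0.0194 0.152 ]
[0.5867 0.0723 0.16  ]
[0.5991 0.0238 0.16  ]
[0.6092 0.1033 0.108 ]
[0.6347 0.0086 0.108 ]
```

>>> carry_out(
  motion=[0,0,0,0.05,0,-0.2,0,0,0,0,0.1,0,-0.4,0,0,0,0,0.18,0,-0.7,0,0,0,0,0.2,0,-0.8,0,0,0,0,0.2,0,-0.8,0,0,0,0,0.2,0,-0.8,0,0,0,0,0.2,0,-0.8,0,0,0,0,0.2,0,-0.8,0,0,0,0,0.2,0,-0.8,0,0,0,0,0.2,0,-0.8,0,0,0,0,0.2,0,-0.8,0,0,0,0,0.2,0,-0.6,0,0,0,0,0.1,0,-0.4,0,0,0,0,0,0,0,0,0,0,0,0,0,0,0],
)

```text
time_s: 20.72
tcp_pos: [0.5309, 0.0317, 0.1472]
eef_rot: [179.8, -14.9, 14.3]
contact_force: [1.1, -0.2, -4.2]
gripper_width: 0.0138
```

```bash
python3 -c "
from h import *
goal(14.3,15,(.528-.0592,.233-.0159,.1464))
w=cap('wrist');b=cap('side');a=cap('scene')
cv2.imwrite('pics/l1.png',np.vstack([np.hstack([w['pixels'][60:320,130:430,::-1],cv2.resize(b['pixels'][110:240,200:310,::-1],(220,260),interpolation=2),cv2.resize(a['pixels'][140:270,260:390,::-1],(260,260),interpolation=2)])]))
import pickle; pickle.dump((a,b,w),open('c3.pkl','wb'))"
```

```text
turn [0.2 0.1 0. ] shift now-axes [ -1.41 -19.5   -0.36] goal-axes [ -1.41 -19.5   -0.3 ]
20.7167 [0.5309 0.0317 0.1472] [179.8 -14.9  14.3] [ 27.1   2.7 -38.1   6.  -34.9  72.7] F [ 1.09 -0.2  -4.19] M [-0.353  1.358 -0.011] 0.013793637725954174
```

View pics/l1.png

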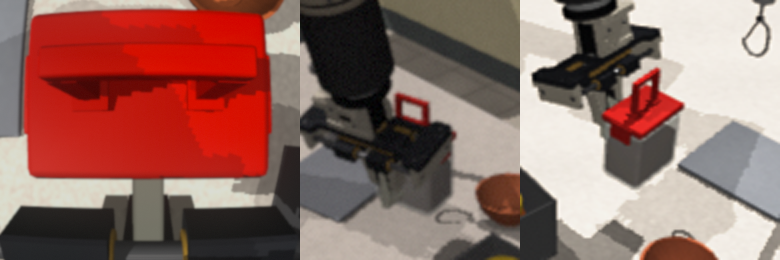

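No sag: the lid sits at the same wrist pixels as before the lift. Moving across to the front of the hook.

>>> carry_out(
  motion=[0,0,0,-0.3,0,0,0,0,0,0,-0.5,-0.4,-0.1,0,0,0,0,-0.4,-0.8,-0.1,0,0,0,0,-0.2,-1.2,-0.1,0,0,0,0,0,-1.5,0,0,0,0,0,0,-1.5,0,0,0,0,0,0,-1.5,0,0,0,0,0,0,-1.5,0,0,0,0,0,0,-1.5,0,0,0,0,0,0,-1.5,0,0,0,0,0,0,-1.5,0,0,0,0,0,0,-1.5,0,0,0,0,0,0,-1.5,0,0,0,0,0,0,-1.4,0,0,0,0,0,0,-1.1,0,0,0,0,0,0,-0.7,0,0,0,0,0,0,-0.4,0,0,0,0,0,0,0,0,0,0,0,0,0,0,0,0],
)

```text
time_s: 22.45
tcp_pos: [0.4688, 0.2169, 0.1456]
eef_rot: [179.8, -14.9, 14.3]
contact_force: [0.1, -0.2, -3.4]
gripper_width: 0.0138
```

```bash
python3 -c "
from h import *
np.set_printoptions(precision=4,suppress=True)
goal(14.3,15,(.528-.0592,.233-.0159,.1464))
w=cap('wrist');b=cap('side');a=cap('scene')
import pickle; pickle.dump((a,b,w),open('c4.pkl','wb'))
off=np.array([.0592,.0159,.0986]); bar=r.get_state()['tcp_pos']+off; y=np.array([-.247,.969,0])
for n,c in(('a',a),('b',b)):
    h=cv2.cvtColor(c['pixels'],cv2.COLOR_RGB2HSV); m=cv2.inRange(h,(0,170,50),(6,255,255))|cv2.inRange(h,(176,170,50),(180,255,255))
    print(n,'pred bar',proj(c,bar),proj(c,bar-.026*y),proj(c,bar+.026*y),'seat',proj(c,[.586,.248,.215]))
    k,l,st,ce=cv2.connectedComponentsWithStats(m)
    u,v=proj(c,bar).astype(int)
    print([s.tolist() for s in st[1:] if s[4]>40])
    g=(m[v-22:v+26,u-25:u+26]>0)
    d=c['pixels'][v-22:v+26,u-25:u+46].max(2)
    print(u-25,v-22)
    for i in range(0,48): print(v-22+i,''.join('#' if (i<48 and j<51 and g[i,j]) else ('o' if d[i,j]<75 else '.') for j in range(71)))
"
```

```text
turn [0.21 0.12 0.02] shift now-axes [ 0.02 -0.02 -0.07] goal-axes [ 0.02 -0.02 -0.07]
22.45 [0.4688 0.2169 0.1456] [179.79 -14.88  14.32] [ 53.2   1.3 -43.8  16.8 -34.5  38. ] F [ 0.13 -0.17 -3.36] M [-0.419  1.313  0.034] 0.013810804999373257
a pred bar [359.8719 150.4562] [354.8821 153.6984] [364.7329 147.2976] seat [375.9012 166.1227]
[[340, 147, 33, 34, 503], [151, 181, 54, 44, 1192], [101, 272, 73, 61, 2445], [254, 279, 30, 17, 282]]
334 128
128 ooo.........................................ooooooooo..o...............
129 ooo.....o...................................ooooooooo..o...............
130 ooo.....o........ooooooooooo................ooooooooo..o...............
131 ooo...............ooooooooooo...............ooooooooo..o...............
132 ooo...............ooooooooooo..............oooooooooo.ooooo............
133 ooo...............ooooooooooo..............oooooooooo.ooooooo..........
134 ooo...............ooooooooooo..............ooooooooo..o..oooooo........
135 ooo..............ooooooooooo...............ooooooooo..o....ooooo.......
136 oooo............oooooo..............
[... 6152 characters left out ...]
................
160 oooooooooooooooooooooooooooooooooooooooo.######........................
161 ooooooooooooooooooooooooooooooooooooooo.#######........................
162 oooooooooooooooooooooooooooooooooooooooo.#####.........................
163 oooooooooooooooooooooooooooooooooooooooo.####o.........................
164 oooooooooooooooooooooooooooooooooooooooo..##oo.........................
165 ooooooooooooooooooooooooooooooooooooooooo.##...........................
166 oooooooooooooooooooooooooooooooooooooooooo##o..........................
167 oooooooooooooooooooooooooooooooooooooooooo##oo.........................
168 ooooooooooooooooooooooooooooooooooooooooo####o.........................
```

Relative check: the loop bar is within ≈2 mm of where predicted in both views (scene (359.5,150.2) and side (196,144)). Pressing forward along the stand's +x.

>>> carry_out(
  motion=[0,0,0,0.2,0,0.05,0,0,0,0,0.39,0,0.1,0,0,0,0,0.39,0,0.1,0,0,0,0,0.39,0,0.1,0,0,0,0,0.39,0,0.1,0,0,0,0,0.39,0,0.1,0,0,0,0,0.39,0,0.1,0,0,0,0,0.39,0,0.1,0,0,0,0,0.39,0,0.1,0,0,0,0,0.3,0,0.08,0,0,0,0,0,0,0,0],
)

```text
time_s: 23.52
tcp_pos: [0.5059, 0.2267, 0.1461]
eef_rot: [179.8, -14.9, 14.3]
contact_force: [0.1, -0.3, -3.2]
gripper_width: 0.0138
```

>>> carry_out(
  motion=[0,0,0,0.25,0,0.07,0,0,0,0,0.3,0,0.08,0,0,0,0,0.3,0,0.08,0,0,0,0,0.3,0,0.08,0,0,0,0,0.3,0,0.08,0,0,0,0,0.3,0,0.08,0,0,0,0,0.25,0,0.07,0,0,0,0,0.25,0,0.07,0,0,0,0,0,0,0,0,0,0,0,0,0,0,0],
)

```text
time_s: 24.35
tcp_pos: [0.5279, 0.232, 0.1459]
eef_rot: [179.8, -14.9, 14.3]
contact_force: [-1.3, -1.0, -3.2]
gripper_width: 0.0134
```

```bash
cat > look.py <<'E'
from h import *
import pickle,sys
np.set_printoptions(precision=4,suppress=True)
goal(14.3,15,np.array([.587-.0592,.249-.0159,.1464]))
b=cap('side');a=cap('scene'); pickle.dump((a,b),open(sys.argv[1],'wb'))
bar=r.get_state()['tcp_pos']+[.0592,.0159,.0986]
for n,c in(('a',a),('b',b)):
    h=cv2.cvtColor(c['pixels'],cv2.COLOR_RGB2HSV); m=cv2.inRange(h,(0,170,50),(6,255,255))|cv2.inRange(h,(176,170,50),(180,255,255))
    print(n,'pred bar',proj(c,bar))
    u,v=proj(c,[.587,.249,.235]).astype(int); v0=v-24;u0=u-22
    for i in range(v0,v0+42): print(i,''.join('#' if m[i,j] else ('o' if c['pixels'][i,j].max()<95 else '.') for j in range(u0,u0+46)))
    print(u0)
E
python3 look.py c5.pkl
```

```text
turn [ 0.22  0.12 -0.  ] shift now-axes [ 0.03 -0.11 -0.05] goal-axes [ 0.03 -0.11 -0.05]
24.35 [0.5279 0.232  0.1459] [179.79 -14.88  14.3 ] [ 48.4   7.2 -36.5  14.9 -35.   44.5] F [-1.29 -0.96 -3.17] M [-0.491  1.819 -0.028] 0.013433211040211132
a pred bar [377.7061 157.5064]
136 ...oooo.....ooooooooooooooooooooooooo.oooooooo
137 ...oooo......oooooooooooooooooooo....oo.oooooo
138 ...ooo........ooooooooooooooooo.......ooo..ooo
139 .ooooo........oooooooooooooooooo........oo...o
140 oooo.oo......ooooooooooooooooooo..........oo..
141 ....o.o.....ooooooooooooooooo...............oo
142 oo.........oooooooooooooooo...................
143 oo.......ooooooooooooooooo....................
144 o......oooooooooooooooo.oo....................
145 o..o..oooooooooooooooooooo....................
146 oo.ooooooooooooooooooooooo....................
147 oooooooooooooooooooooooooo....................
148 oooooooooooooooooooooooooo....................
149 ooooooooooooooooooo...oooo....................
150 ooooooooooooooooo.......oo....................
151 ooooooooooooooooo........oo...................
152 o
[... 2801 characters left out ...]
....o.....oooo##o................
142 oooooooooooo....ooo....oooo##o................
143 ooooooooooooooooooo.....ooo##o................
144 oooooooooooooooooooo..oooooo#oo...............
145 oooooooooooooooooooooooooooooooooo............
146 oooooooooooooooooooooooooooooooooooo..........
147 ooooooooooooooooooooooooooooooooooooo.........
148 ooooooooooooooooooooooooooooooooooooo.........
149 ooooooooooooooooooooooooooooooooooooo.........
150 oooooooooooooooooooooooooooooooooooooo........
151 oooooooooooooooooooooooooooooooooooooo###.....
152 ooooooooooooooooooooooooooooooooooooo.#####...
153 oooooooooooooooooooooooooooooooooooooo####o...
154 oooooooooooooooooooooooooooooooooooooo###o....
188
```

Contact force shows the gate being pressed (−1.3 N) and the bar is over the seat. Lowering.

>>> carry_out(
  motion=[0,0,0,0.15,-0.1,0.05,0,0,0,0,-0.04,0,0.15,0,0,0,0,-0.08,0,0.29,0,0,0,0,-0.08,0,0.29,0,0,0,0,-0.08,0,0.29,0,0,0,0,-0.08,0,0.29,0,0,0,0,-0.08,0,0.29,0,0,0,0,-0.08,0,0.29,0,0,0,0,-0.08,0,0.29,0,0,0,0,-0.05,0,0.2,0,0,0,0,0,0,0,0,0,0,0,0,0,0,0],
)

```text
time_s: 25.45
tcp_pos: [0.5291, 0.2334, 0.1211]
eef_rot: [179.8, -14.9, 14.3]
contact_force: [0.5, 0.0, -3.5]
gripper_width: 0.0138
```

```bash
python3 look.py c6.pkl
```

```text
turn [0.21 0.11 0.02] shift now-axes [ 0.52  0.01 -2.47] goal-axes [ 0.53 -0.   -2.47]
25.45 [0.5291 0.2334 0.1211] [179.79 -14.89  14.32] [ 48.2   9.  -38.7  16.5 -31.   42.7] F [ 0.48  0.05 -3.47] M [-0.372  1.327  0.012] 0.013755282940440042
a pred bar [377.0832 164.8879]
136 oooooo................ooooooooooooooo.oooooooo
137 oooo..................ooooooooooo....oo.oooooo
138 oo....................ooooooooo.......ooo..ooo
139 oo.......oo...........oooooooooo........oo...o
140 oo.......oo............ooooooooo..........oo..
141 .........................ooooo..............oo
142 ....oo....................o...................
143 ...ooo......oooooooooo..oo....................
144 ...ooo......oooooooooooooo....................
145 ...ooo.......ooooooooooooo....................
146 ..ooo........ooooooooooooo....................
147 .oo..........ooooooooooooo....................
148 ............oooooooooooooo....................
149 .....oo....ooooooooooooooo....................
150 oooo..o...oooooooooooooooo....................
151 o....ooooooooooooooooooo......................
152 o...
[... 2798 characters left out ...]
....o.......oo...................
142 ooooooooo........o#####...o...................
143 oooooooooo.......oo########...................
144 ooooooooooo......ooo..######..................
145 ooooooooooo......ooo..oo#####.................
146 ooooooooooo......oooooooooo###................
147 oooooooooooo.....#oo...ooooo##................
148 oooooooooooo.....##o...ooooo##................
149 oooooooooooo.....o#.....oooo##................
150 oooooooooooooo...o#o....oooo##o...............
151 oooooooooooooooooo##....oooo##o...............
152 oooooooooooooooooooo#####.oo##oo..............
153 ooooooooooooooooooooooo######oooooo...........
154 ooooooooooooooooooooooooooooooooooooo.........
188
```

The x-force is back to zero (gate released), and the bar is centred on the hook in both views. Easing the weight on.

>>> carry_out(
  motion=[0,0,0,-0.04,0,0.14,0,0,0,0,-0.04,0,0.14,0,0,0,0,-0.04,0,0.14,0,0,0,0,-0.04,0,0.14,0,0,0,0,-0.04,0,0.14,0,0,0,0,-0.04,0,0.14,0,0,0,0,0,0,0,0,0,0,0,0,0,0,0],
)

```text
time_s: 26.22
tcp_pos: [0.529, 0.2335, 0.1126]
eef_rot: [179.8, -14.9, 14.3]
contact_force: [-0.3, 0.0, -1.3]
gripper_width: 0.0136
```

>>> carry_out(
  motion=[0,0,0,-0.04,0,0.14,0,0,0,0,-0.04,0,0.14,0,0,0,0,-0.04,0,0.14,0,0,0,0,-0.04,0,0.14,0,0,0,0,0,0,0,0,0,0,0,0,0,0,0],
)

```text
time_s: 26.72
tcp_pos: [0.5289, 0.2334, 0.1068]
eef_rot: [179.8, -14.9, 14.3]
contact_force: [1.0, 0.8, 0.4]
gripper_width: 0.0138
```

```bash
python3 -c "
from h import *
F=[];M=[]
for i in range(5): r.capture('side'); s=r.get_state(); F.append(s['contact_force']);M.append(s['moment'])
print(np.mean(F,0).round(2),np.std(F,0).round(2),np.mean(M,0).round(3))"
```

```text
[ 1.38  0.63 -0.28] [0.28 0.57 0.21] [-0.072  0.558  0.042]
```

>>> carry_out(
  motion=[0,0,0,0.1,0,0.03,0,0,0,0,0.1,0,0.03,0,0,0,0,0.1,0,0.03,0,0,0,0,0,0,0,0,0,0,0,0,0,0,0,0,0,0,0,0,0,0],
)

```text
time_s: 27.47
tcp_pos: [0.5314, 0.2335, 0.1062]
eef_rot: [179.8, -14.8, 14.3]
contact_force: [-4.8, -1.0, 0.0]
gripper_width: 0.0135
```

```bash
python3 -c "
from h import *
F=[];M=[]
for i in range(5): r.capture('side'); s=r.get_state(); F.append(s['contact_force']);M.append(s['moment'])
print(s['tcp_pos'],np.mean(F,0).round(2),np.std(F,0).round(2),np.mean(M,0).round(3))"
```

```text
[0.53147508 0.2335795  0.10631258] [-4.54 -1.58 -0.18] [0.1  0.54 0.35] [-0.612  2.15   0.003]
```

>>> carry_out(
  motion=[0,0,0,-0.1,0,-0.03,0,0,0,0,-0.12,0,-0.03,0,0,0,0,0,0,0,0,0,0,0,0,0,0,0,0,0,0,0,0,0,0],
)

```text
time_s: 28.13
tcp_pos: [0.5299, 0.2338, 0.1069]
eef_rot: [179.8, -14.9, 14.3]
contact_force: [-0.4, -0.2, -0.4]
gripper_width: 0.0136
```

```bash
python3 -c "
from h import *
F=[];M=[]
for i in range(5): r.capture('side'); s=r.get_state(); F.append(s['contact_force']);M.append(s['moment'])
print(s['tcp_pos'],np.mean(F,0).round(2),np.std(F,0).round(2),np.mean(M,0).round(3))"
```

```text
[0.52980197 0.2337393  0.10674225] [ 0.08 -0.24 -0.55] [0.27 0.11 0.36] [-0.247  0.843  0.009]
```

>>> carry_out(
  motion=[0,0,0,-0.06,0,0.22,0,0,0,0,0,0,0,0,0,0,0,0,0,0,0,0,0,0,0,0,0,0,0,0,0,0,0,0,2,0,0,0,0,0,0,2,0,0,0,0,0,0,4,0,0,0,0,0,0,6,0,0,0,0,0,0,6,0,0,0,0,0,0,6,0,0,0,0,0,0,6,0,0,0,0,0,0,6,0,0,0,0,0,0,6,0,0,0,0,0,0,6,0,0,0,0,0,0,6],
)

```text
time_s: 29.63
tcp_pos: [0.5296, 0.2334, 0.1043]
eef_rot: [179.8, -14.9, 14.3]
contact_force: [0.6, -0.3, 0.2]
gripper_width: 0.06
```

```bash
python3 look.py c7.pkl
```

```text
turn [0.2  0.1  0.01] shift now-axes [ 0.9   0.   -4.12] goal-axes [ 0.91 -0.01 -4.11]
29.6333 [0.5296 0.2334 0.1043] [179.79 -14.9   14.31] [ 48.   10.3 -40.3  18.  -28.2  41.2] F [ 0.58 -0.32  0.18] M [-0.245  0.827 -0.03 ] 0.05996279127514043
a pred bar [376.2718 169.9218]
136 ooooooo...............ooooooooooooooo..ooooooo
137 oooooooo..............ooooooooooo....oo.oooooo
138 oooooooo..............ooooooooo.......ooo..ooo
139 ooooooo...............oooooooooo........oo...o
140 oooooo................oooooooooo..........oo..
141 ooooo....................oooo...............oo
142 ooooo.....................o...................
143 oo............................................
144 o........o....................................
145 o.......ooo..............o....................
146 o........................o....................
147 ...oo......oo.................................
148 ..ooo......ooooooooooo.oo.....................
149 ..oooo.....oooooooooooooo.....................
150 ..ooo........oooooooooooo.....................
151 ..oo.........oooooooooooo.....................
152 .oo
[... 2799 characters left out ...]
..........oooo...................
142 oooooooooo.............oooo...................
143 oooooooooo.............oooo...................
144 ooooooooo..............oooo...................
145 ooooooooo.........o....o..oo..................
146 ooooooooo.........o#......oo..................
147 ooooooooo.........o#####......................
148 oooooooooo.......oo#o######...................
149 ooooooooooo......ooo...######.................
150 oooooooooooo.....oooo.ooo#####................
151 oooooooooooo.....ooooo.oooo###o...............
152 oooooooooooo......#o....oooo##o...............
153 ooooooooooooo.....#o....oooo##o...............
154 ooooooooooooo.....#o....oooo##o...............
188
```

The keeper stays on the hook (bar at side ≈(211,148), scene ≈(376,169)). Backing the open fingers off.

>>> carry_out(
  motion=[0,0,0,-0.2,0,-0.05,6,0,0,0,-0.3,0,-0.1,6,0,0,0,-0.4,0,-0.1,6,0,0,0,-0.5,0,-0.13,6,0,0,0,-0.5,0,-0.2,6,0,0,0,-0.5,0,-0.3,6,0,0,0,-0.5,0,-0.4,6,0,0,0,-0.5,0,-0.6,6,0,0,0,-0.5,0,-1,6,0,0,0,-0.5,0,-1,6,0,0,0,-0.4,0,-1,6,0,0,0,-0.3,0,-1,6,0,0,0,0,0,-1,6,0,0,0,0,0,-1,6,0,0,0,0,0,-1,6,0,0,0,0,0,-0.5,6,0,0,0,0,0,0,6,0,0,0,0,0,0,6,0,0,0,0,0,0,6,0,0,0,0,0,0,6],
)

```text
time_s: 31.4
tcp_pos: [0.4582, 0.2153, 0.1813]
eef_rot: [179.8, -14.8, 14.3]
contact_force: [-0.3, 0.4, -0.1]
gripper_width: 0.0601
```

>>> carry_out(
  motion=[0,0,0,0,0,0,6,0,0,0,0,0,0,6,0,0,0,0,0,0,6,0,0,0,0,0,0,6,0,0,0,0,0,0,6,0,0,0,0,0,0,6,0,0,0,0,0,0,6,0,0,0,0,0,0,6,0,0,0,0,0,0,6,0,0,0,0,0,0,6,0,0,0,0,0,0,6,0,0,0,0,0,0,6,0,0,0,0,0,0,6,0,0,0,0,0,0,6,0,0,0,0,0,0,6,0,0,0,0,0,0,6,0,0,0,0,0,0,6,0,0,0,0,0,0,6,0,0,0,0,0,0,6,0,0,0,0,0,0,6],
)

```text
time_s: 33.07
tcp_pos: [0.4584, 0.2156, 0.1819]
eef_rot: [179.8, -14.9, 14.3]
contact_force: [0.2, -1.2, 1.2]
gripper_width: 0.0603
```

```bash
python3 -c "
from h import *
goal(14.3,15,(.5,.2,.2))
I=[]
for i in range(2):
    a=cap('scene');b=cap('side');I.append((a,b)); 
    if i==0:
        for k in range(12): r.capture('side')
for n in(0,1): d=np.abs(I[0][n]['pixels'].astype(int)-I[1][n]['pixels']).max(2); print('changed px',(d>40).sum())
w=cap('wrist')
f=lambda c,u,v,ww,hh,W,H:cv2.resize(c['pixels'][v:v+hh,u:u+ww,::-1],(W,H),interpolation=2)
cv2.imwrite('pics/f.png',np.vstack([np.hstack([f(a,350,125,60,45,400,300),f(a,200,120,240,180,400,300)]),np.hstack([f(b,180,120,60,45,400,300),f(b,140,100,240,180,400,300)])]))"
```

```text
turn [0.2  0.11 0.01] shift now-axes [ 3.99  2.55 -0.81] goal-axes [ 3.99  2.54 -0.81]
33.0667 [0.4584 0.2156 0.1819] [179.79 -14.89  14.31] [ 54.7  -2.3 -41.2  15.  -40.7  39.1] F [ 0.17 -1.16  1.24] M [-0.2    0.799 -0.005] 0.060313242399952095
changed px 0
changed px 0
```

View pics/f.png

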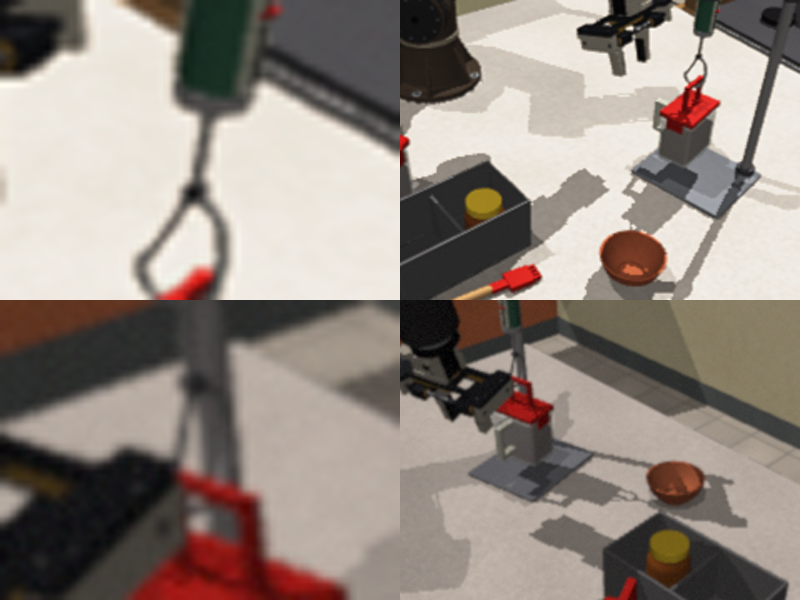

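The final picture shows the keeper hanging upright from the hook above the foot plate, with the gate line closed from pivot (≈(379,154)) to nose (≈(371,164)). The gripper is clear. Handing in.

```bash
python3 -c "
from plant import r
r.close_job()"
```

```text
the job is handed in; nothing more can be done
```

I lifted the keeper out of the bin by its red loop, stood it on the counter at about (0.59, 0.045) and let go. I then took it by the white side handle at a 15° tilt. I pressed the loop bar through the hook's gate, which pushed back with about 1.3 N and then dropped to zero. After easing the weight on until the wrist carried almost nothing, I opened the fingers, backed off and handed the job in at about 34 s.

**Last checks**
- **Keeper:** it hangs upright with the loop bar in the hook and the gate visibly shut. Two pairs of pictures about 0.7 s apart differed in no pixels.
- **Hook:** it has dipped about 15 mm by pixel estimate, well short of the 40 mm limit.
- **Robot:** the gripper stands about 7 cm back and touches nothing.
- **Jar, bowl and brush:** they look unmoved in the last picture; I did not measure their positions.

**What disagreed or failed**
- **Tilt:** my first try at 45° ran into the arm's wrist limits and stopped short at about 41°, so I used 15°.
- **Hook position:** my first estimate from its lowest visible point was about 11 mm off in y, so I used the gate pivot and barrel axis instead.
- **Seating:** shifting the bar 3 mm forward on the seat pushed back with about 4.5 N, so I undid most of that shift before letting go.
- **Not measured:** the gate angle and hook dip can't be read directly, so both are judged from images and forces.

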